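# Rebuild the slip clutch of the cellar pump

## Robot

A 6-joint arm with a two-finger parallel gripper is mounted at the origin on a cart in front of the work surface, level with it; the furniture and walls round the work are solid. World frame = base frame: x ahead of the robot, y to its left, z up, the work surface at z = 0. Lengths are in m, angles in rad, forces in N, time in s.
With the tool pointing down it reaches from about 0.375 to 0.975 m from the base axis. Payload 3.8 kg.
Tool frame: the origin (TCP) lies on the centre line of the jaws, within the pads' length; the fingertips stand 14 mm ahead of it and the grasp point (between the pads) lies 5 mm behind it; z points along the fingers, y is the line along which they close (so a half turn about z gives the same grasp; the last joint's range is limited). The gripper opens to 85 mm and grips with 20 to 120 N. Pads are 22 mm wide; open, the fingers measure 114 mm over their backs; the gripper's body (76 mm by 85 mm) begins 54 mm behind the grasp point. The pads swing forward as they close: fully open they stand 13 mm farther back than shut.
Start: joints at [1.259, 0.264, 1.604, -0, 1.274, -0.037], TCP at [0.183, 0.65, 0.245] pointing down, gripper open.
Joint ranges: [-2.63, 2.63], [-0.94, 2.18], [0.31, 2.57], [-1.31, 4.45], [0, 2.66], [-2.55, 2.55]. Speed limits (rad/s): [2.57, 2.57, 3.14, 3.14, 3.14, 3.14].

## Interface

Orientations are given as a rotation vector (axis times angle).
In Python, from workcell import bot, eyes, spot_in gives the robot as it stands.
- The arm moves only by the tool carry_out, never from a script. Its argument "series" is text: rows parted by semicolons, each of 4 numbers parted by spaces: the shift along the world's x, y, z in m, then the turn about the world's z in degrees. In form: tx ty tz roll; .... A call has 1 to 20 rows; each row shifts and turns the commanded pose from where the row before left it; what a row does not reach is not made up. A row lasts 1/8 s, in which the tool goes at most 62.5 mm and 10.7 degrees, less where a joint would pass 70% of its speed; a pose out of reach is approached as far as the arm can. A call is refused whole if a number of a shift passes 0.0625 or a number of a turn 10.7, either way. A call with a gripper value outside its range is refused whole. "jaw" is the gripper command: -1 is shut, 1 is fully open, values between are in proportion, set as the call begins (left out, the last holds). The fingers move at their own pace and stop on an object; "grip_force" is the grip in N (left out, the last holds). Time passes only in rows, so rows that do not move let the fingers close. It gives the time, the measured TCP pose, the force, the opening and the grip force at its end, in the units of the state.
- bot.read_state(): the state, without advancing time (a new reading comes with each control period).
- eyes.read_camera(name): name is "side" or "top" or "wrist"; returns (picture, depth): 400x640x3 uint8, blue, green, red; 400x640 float32, m along the optical axis (not along the pixel's ray), 0 where there is no reading.
- eyes.get_calibration(name): a dict with "K" (3x3 intrinsics, pixels), "position" and "rotation" of the camera in the world; the wrist camera has in their place "T_tool_cam" (4x4, takes a point from camera to tool coordinates, whose origin is the TCP and whose axes are the flange's). Camera axes: x right, y down, z forward; pixel columns grow to the right and rows downward; lengths in m; the calibration is good to about 2 mm. The wrist camera is an equidistant fisheye: a pixel r from the principal point sees the ray r / f radians off the axis. A picture is of the moment at which its call begins: read the wrist's pose just before it. get_calibration takes no time and is no camera call.
- bot.finish_job(): hands the job in; it is judged then, once.
Trained networks look in the newest picture that a camera, given by its name, has taken for a name from the list of things; names that differ only in an ending like _2 or _b are one class to them, and where a whole thing is asked for, a point or a joint stands for the part that bears it (a point fixed in the world has none). Each returns a list of dicts, best first, with "score" (0 to 1); they miss things now and then, are a little off and sometimes report something else, mostly with a low value. They report only what shows in the picture. A call takes as long as a camera call. They do not tell look-alikes from the thing itself.
- spot_in(camera, target): "rect" ([centre column, centre row, width, height] in pixels, round what is visible of it).
The state is a dict: "time": time; "q": joint angles; "joint_vel": joint speeds; "joint_torque": joint torques, N m; "tool_pos": TCP position; "tcp_rot": TCP orientation; "wrist_force": force on the tool from outside, world axes, zero at the start; "torque": the same for the moment, N m; "width": opening from 0.0 (shut) to 1.0 (fully open); "grip_force": force on a finger pad.
Only numpy, scipy, OpenCV 4.12 (cv2) and the standard library are available. Lean on these libraries where they do the work, as an engineer would, in place of code of your own. Each camera call takes 0.05 s, during which the arm holds its last target. There are 200 camera calls.

## Task

Rebuild the plate pack of the pump's slip clutch on the splined hub, where the first cork-faced plate is already home. Slide the bare steel plate fully down onto it with its tab on the opposite side from that plate's tab, then the loose cork-faced plate fully down on top of the steel one, with its tab on the same side as the first plate's. Leave the spanner, the pliers and the oil can where they lie.

Things in the scene. Friction and masses are not known exactly. Their poses are not given: they have to be found in the camera images.
- hub: clutch hub, fixed: green flange 110 x 110 x 10 mm (bolts to 17 mm), steel boss 52 mm across with top at 22 mm, above it the first cork-faced plate (shaped like the loose ones, fixed, 22 to 34 mm up, tab along local +x), and through it the upright splines. Origin on the axis, on the worktop, z up. Home, the steel plate's underside is 34 mm up, the loose cork-faced plate's 46 mm.
- hub_top (a point): top of the hub's axis, 64.5 mm up. Four steel splines form an equal cross, arms along the hub's local x and y, 9 mm wide, round-ended, reaching 17 mm from the axis; straight up to 60 mm, rounded over above, which guides a plate on. A plate has 1.5 mm of play each side and drops home freely.
- hub_tab (a point): near the end of the tab of the first, fixed cork-faced plate, 52 mm from the hub's axis along the hub's local +x, 28 mm above the worktop; brass rivet head on the tab 47 mm from the axis
- steel_plate: bare steel plate, grey all over: loose disc, 68 mm across, 12 mm thick, 0.15 kg, flat on the worktop; parallel flats at local y = +-28 mm (38 mm long, to grip); tab 16 wide, 8 thick along local +x to 56 mm from centre; cross-shaped through hole, arms along local x and y, 12 mm wide, to 18.5 mm from centre. Origin: centre of underside, z up; faces alike.
- steel_tab (a point): near the end of the steel plate's tab, 52 mm from the plate's centre along its local +x, at mid-thickness
- cork_plate: cork-faced plate, brown, dark steel core and tab: loose disc, 68 mm across, 12 mm thick, 0.15 kg, flat on the worktop; parallel flats at local y = +-28 mm (38 mm long, to grip); tab 16 wide, 8 thick along local +x to 56 mm from centre; cross-shaped through hole, arms along local x and y, 12 mm wide, to 18.5 mm from centre. Origin: centre of underside, z up; faces alike.
- cork_tab (a point): near the end of the loose cork-faced plate's tab, 52 mm from the plate's centre along its local +x, at mid-thickness
- spanner: steel open-ended spanner, 33 x 191 x 6 mm, lying along its local y across the worktop behind the hub; bystander
- pliers: dark pliers, 49 x 165 x 12 mm, lying along their local y at the right of the worktop, near the vice; bystander
- oil_can: green oil can with a long spout, 67 mm diameter, 142 mm high, standing at the left; bystander
Things that resemble listed ones, but are neither listed nor needed, are in the scene too. What is shaped like the cork_plate but blue is not meant.

How it is judged:
By the outcome, as a careful person would: the job done as asked, in the order asked, and still so for the second after the job is handed in, with the robot touching nothing.
It also fails if it takes over 59 s, if anything falls off the work surface, if the arm or the gripper's body presses on something with over 40 N, if the wrist force passes 120 N, or if a joint passes its speed limit or range.

## Working session

There is one attempt and no reset: what is moved stays moved. The work goes in short steps, Python scripts to look and compute and a tool call to move; the robot and the scene stay as the last step left them, time stands still between calls to the robot, and variables do not carry over. Pictures are saved under pics/ and viewed, at most 10 in all, crops included, and the job is handed in when it is done.

Besides the shell and the picture viewer there is one more tool, called after "Call:" as name(argument=value, ...), one argument or row to a line, values as JSON. carry_out: Moves the arm, as the interface text tells. Its arguments: {"type":"object","properties":{"series":{"type":"string"},"jaw":{"type":"number"},"grip_force":{"type":"number"}},"required":["series"]}

```bash
mkdir -p pics; cat > h.py <<'E'
import numpy as np, cv2
from workcell import bot, eyes, spot_in
E
python3 - <<'E'
from h import *
for c in ("top","side"):
    p,d=eyes.read_camera(c); cv2.imwrite(f"pics/{c}0.png",p); np.savez(f"{c}0.npz",p=p,d=d)
    k=eyes.get_calibration(c); print(c,k)
    for t in ("hub","hub_tab","steel_plate","steel_tab","cork_plate","cork_tab"):
        print(t,[(np.round(r["rect"],0).tolist(),round(r["score"],2)) for r in spot_in(c,t)[:4]])
print(eyes.get_calibration("wrist")); print(bot.read_state())
E
```

```text
top {'K': array([[476.39842872,   0.        , 320.63669052],
       [  0.        , 476.39842872, 201.07968466],
       [  0.        ,   0.        ,   1.        ]]), 'position': array([0.25012266, 0.00316567, 1.57410429]), 'rotation': array([-2.12566968,  2.13918406, -0.20437986])}
hub [([334.0, 212.0, 41.0, 33.0], 0.64)]
hub_tab [([333.0, 214.0, 36.0, 41.0], 0.96)]
steel_plate [([332.0, 214.0, 38.0, 44.0], 0.54), ([409.0, 209.0, 22.0, 30.0], 0.52)]
steel_tab [([407.0, 208.0, 20.0, 31.0], 0.53), ([333.0, 213.0, 37.0, 36.0], 0.51)]
cork_plate [([275.0, 247.0, 26.0, 17.0], 0.8), ([259.0, 201.0, 23.0, 24.0], 0.75)]
cork_tab [([275.0, 245.0, 26.0, 13.0], 0.83), ([260.0, 201.0, 17.0, 23.0], 0.76)]
side {'K': array([[411.9301524 ,   0.        , 316.93096875],
       [  0.        , 411.9301524 , 191.78316015],
       [  0.        ,   0.        ,   1.        ]]), 'position': array([ 0.53306257, -1.35340148,  0.6682819 ]), 'rotation': array([-1.98518001,  0.03007727,  0.00887896])}
hub [([301.0, 212.0, 34.0, 25.0], 0.92)]
hub_tab [([302.0, 214.0, 36.0, 26.0], 0.59)]
steel_plate [([306.0, 254.0
[... 783 characters left out ...]
]])}
{'time': 0.7, 'q': array([ 1.25910552e+00,  2.63867670e-01,  1.60395922e+00, -1.31517309e-05,
        1.27371093e+00, -3.69051887e-02]), 'joint_vel': array([-1.05748542e-04, -8.04837880e-05,  1.61497494e-03,  4.33458756e-04,
        2.03594682e-04, -8.04273020e-04]), 'joint_torque': array([-1.28292439e-03, -5.14849734e+01, -3.67601252e+01, -1.47087162e-04,
        9.00115501e-04, -5.78896760e-06]), 'tool_pos': array([0.1831677 , 0.64968488, 0.24532359]), 'tcp_rot': array([4.30266559e-01, 3.11196683e+00, 8.13926812e-05]), 'wrist_force': array([ 0.17723742, -0.8947377 ,  0.2428062 ]), 'torque': array([-0.03550888, -0.01235293, -0.00244548]), 'grip_force': 0.0, 'width': 0.9981640144433482}
```

```bash
python3 - <<'E'
import cv2
p=cv2.imread("pics/top0.png"); c=p[150:300,220:440]; cv2.imwrite("pics/topcrop.png",cv2.resize(c,(792,540),interpolation=cv2.INTER_CUBIC))
E
```

```text
(no output)
```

View pics/top0.png

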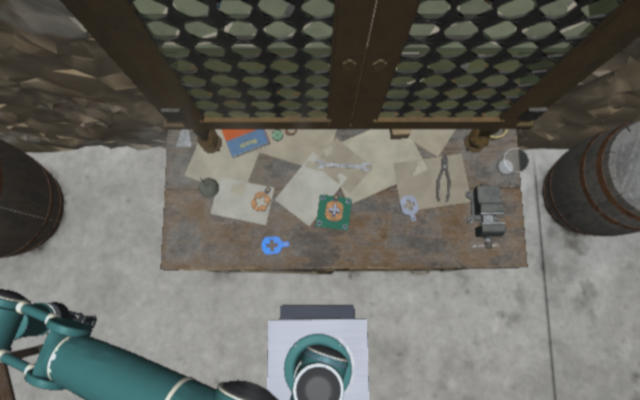

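View pics/topcrop.png

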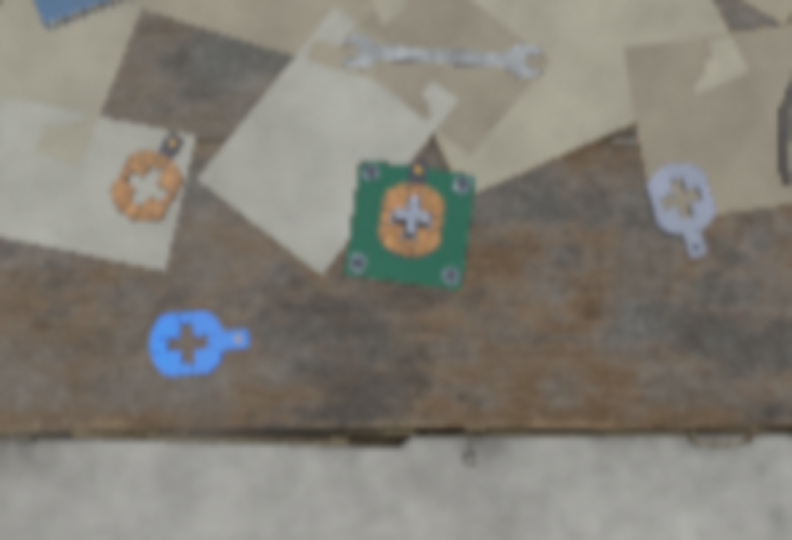

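The top view shows the cork plate at (261,202) with its tab up-right, and the hub at (334,210) with its tab up. The steel plate is at (409,205) with its tab down-right, and the blue lookalike at (272,245) is to be ignored.

```bash
cat >> h.py <<'E'
from scipy.spatial.transform import Rotation as R
def ray_to(c,u,v,z):
    k=eyes.get_calibration(c);K=k["K"];d=R.from_rotvec(k["rotation"]).as_matrix()@np.array([(u-K[0,2])/K[0,0],(v-K[1,2])/K[1,1],1])
    p=k["position"]; return p+d*(z-p[2])/d[2]
def wrist():
    """picture, depth, 4x4 world pose of camera"""
    s=bot.read_state(); p,d=eyes.read_camera("wrist"); k=eyes.get_calibration("wrist")
    T=np.eye(4);T[:3,:3]=R.from_rotvec(s["tcp_rot"]).as_matrix();T[:3,3]=s["tool_pos"]
    return p,d,T@k["T_tool_cam"],k["K"],s
def rectify(p,T,K,cx,cy,z,half=0.09,n=600):
    """overhead orthographic view of plane z: column = cx-.. along -y, row along -x (up = +x world, left = +y)"""
    g=np.linspace(half,-half,n); Y,X=np.meshgrid(cy+g,cx+g)
    P=np.stack([X,Y,np.full_like(X,z)],-1)-T[:3,3]; q=P@T[:3,:3]
    rr=np.hypot(q[...,0],q[...,1]); th=np.arctan2(rr,q[...,2]); f=K[0,0]*th/np.maximum(rr,1e-9)
    return cv2.remap(p,(f*q[...,0]+K[0,2]).astype(np.float32),(f*q[...,1]+K[1,2]).astype(np.float32),cv2.INTER_CUBIC)
E
python3 - <<'E'
from h import *
for n,c,t,z in (("hub",(334.2,210.3),(336.1,197.2),.034),("steel",(409.2,205),(413.6,218.6),.012),("cork",(260.8,201.7),(267.8,189.2),.012)):
    a=ray_to("top",*c,z+.02*(n=="hub"));b=ray_to("top",*t,z);d=b-a
    print(n,a.round(4),b.round(4),np.hypot(*d[:2]).round(3),np.degrees(np.arctan2(d[1],d[0])).round(1), np.hypot(*a[:2]))
s=bot.read_state();print(R.from_rotvec(s["tcp_rot"]).as_matrix().round(3))
E
```

```text
hub [ 0.4958 -0.0589  0.054 ] [ 0.5427 -0.0665  0.034 ] 0.047 -9.2 0.4992666496453248
steel [ 0.5191 -0.311   0.012 ] [ 0.4732 -0.3238  0.012 ] 0.048 -164.4 0.6051136224241417
cork [0.5329 0.1834 0.012 ] [0.5753 0.1607 0.012 ] 0.048 -28.2 0.5635834678268853
[[-0.962  0.271  0.   ]
 [ 0.271  0.962  0.   ]
 [-0.     0.    -1.   ]]
```

Call:
carry_out(
  series="0.024 -0.0545 0 -10.7;0.024 -0.0545 0 -10.7;0.024 -0.0545 0 -10.7;0.024 -0.0545 0 -10.7;0.024 -0.0545 0 -10.7;0.024 -0.0545 0 -10.7;0.024 -0.0545 0 -10.7;0.024 -0.0545 0 -10.7;0.024 -0.0545 0 -10.7;0.024 -0.0545 0 -10.7;0.024 -0.0545 0 -10.7;0.024 -0.0545 0 -10.7;0.024 -0.0545 0 -10.7;0 0 0 0;0 0 0 0",
  jaw=1,
)

```text
time: 2.58
tool_pos: [0.4948, -0.0587, 0.2451]
tcp_rot: [-3.065, -0.684, 0.001]
wrist_force: [-0.8, -0.0, -0.5]
width: 0.997
grip_force: 0.0
```

```bash
python3 - <<'E'
from h import *
p,d,T,K,s=wrist(); print(s["tool_pos"],R.from_rotvec(s["tcp_rot"]).as_matrix()[:,1].round(3),s["wrist_force"])
np.savez("w_hub.npz",p=p,d=d,T=T,K=K)
a=rectify(p,T,K,.4958,-.0589,.034,.075,400);b=rectify(p,T,K,.4958,-.0589,.062,.075,400)
cv2.imwrite("pics/w_hub.png",np.hstack([a,b]))
E
```

```text
[ 0.49484591 -0.05873995  0.24512538] [ 0.425 -0.905 -0.001] [-0.76616036 -0.0309645  -0.45853292]
```

View pics/w_hub.png

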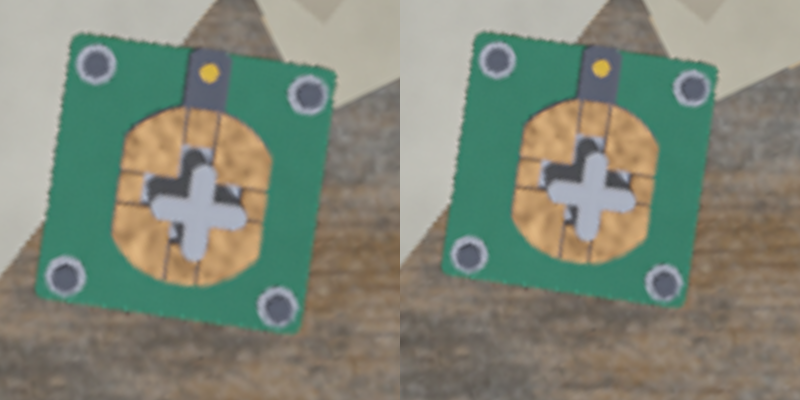

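The rectified wrist view shows the hub's rivet at (209,72), the disc centre near (193,197) and the spline cross near (191,195) in the right half. That agrees with the 47 mm rivet distance. Next I'll refine these numerically.

```bash
cat >> h.py <<'E'
from scipy.optimize import minimize
def template(n,half,x,y,a,cx,cy,tab,hole):
    """soft-edged plate silhouette in a rectified view, angle a (rad) of local +x"""
    s=4;m=n*2
    def px(pts):
        c,sn=np.cos(a),np.sin(a); X=x+pts[:,0]*c-pts[:,1]*sn; Y=y+pts[:,0]*sn+pts[:,1]*c
        return np.round(np.stack([(cy+half-Y),(cx+half-X)],-1)/(2*half)*(m-1)*16).astype(np.int32)
    t=np.linspace(0,2*np.pi,200); o=.034*np.stack([np.cos(t),np.sin(t)],-1); o[:,1]=np.clip(o[:,1],-.028,.028)
    im=np.zeros((m,m),np.uint8)
    def fill(P,v): cv2.fillPoly(im,[px(np.array(P))],v,cv2.LINE_AA,4)
    fill(o,255)
    if tab: fill([[.03,-.008],[.056,-.008],[.056,.008],[.03,.008]],255)
    if hole:
        for A,B in ((.0185,.006),(.006,.0185)): fill([[-A,-B],[A,-B],[A,B],[-A,B]],0)
    return cv2.resize(im,(n,n),interpolation=cv2.INTER_AREA)/255.
def fit(mask,cx,cy,half,x,y,a,tab=True,hole=True):
    n=mask.shape[0]; w=cv2.GaussianBlur(mask.astype(np.float32),(0,0),2)
    f=lambda v:np.mean((cv2.GaussianBlur(template(n,half,v[0]*1e-3,v[1]*1e-3,v[2]*.02,cx,cy,tab,hole),(0,0),2)-w)**2)
    best=None
    for da in (-.1,0,.1):
        v0=np.array([x*1e3,y*1e3,(a+da)/.02]); r=minimize(f,v0,method="Nelder-Mead",options=dict(initial_simplex=v0+np.vstack([np.zeros(3),4*np.eye(3)])))
        if best is None or r.fun<best.fun: best=r
    v=best.x; return v[0]*1e-3,v[1]*1e-3,np.degrees(v[2]*.02),best.fun
E
python3 - <<'E'
from h import *
z=np.load("w_hub.npz");p,T,K=z["p"],z["T"],z["K"]
cx,cy,h=.4958,-.0589,.075
v=rectify(p,T,K,cx,cy,.034,h,300); hsv=cv2.cvtColor(v,cv2.COLOR_BGR2HSV)
g=rectify(p,T,K,cx,cy,.010,h,300); hg=cv2.cvtColor(g,cv2.COLOR_BGR2HSV)
m=cv2.inRange(hg,(65,100,60),(95,255,255)); pts=cv2.findNonZero(cv2.morphologyEx(m,cv2.MORPH_OPEN,np.ones((5,5))))
(c,s,a)=cv2.minAreaRect(pts); print("flange",cx+h-c[1]*2*h/299,cy+h-c[0]*2*h/299,np.array(s)*2*h/299,a)
# cork disc: everything inside the green that isn't green, excluding tab -> orange hull
o=cv2.inRange(hsv,(5,90,90),(25,255,255)); o[:70]=0; o[:, 230:]=0
cs=max(cv2.findContours(cv2.morphologyEx(o,cv2.MORPH_OPEN,np.ones((5,5))),cv2.RETR_EXTERNAL,cv2.CHAIN_APPROX_NONE)[0],key=cv2.contourArea)
k=np.zeros_like(o);cv2.fillPoly(k,[cv2.convexHull(cs)],1); print("disc",fit(k,cx,cy,h,.497,-.056,np.radians(-7.5),False,False))
# splines: bright, grey
t=rectify(p,T,K,cx,cy,.061,h,300); ht=cv2.cvtColor(t,cv2.COLOR_BGR2HSV); w=cv2.inRange(ht,(0,0,150),(180,70,255)); w=w*(cv2.circle(np.zeros_like(w),(143,146),45,1,-1))
M=cv2.moments(cv2.morphologyEx(w,cv2.MORPH_OPEN,np.ones((5,5))),True); print("spline",cx+h-M["m01"]/M["m00"]*2*h/299,cy+h-M["m10"]/M["m00"]*2*h/299, M["m00"]*(2*h/299)**2*1e6)
E
```

```text
flange 0.49750097478656063 -0.05569602938750915 [0.10717289 0.10787132] 8.426969528198242
disc (np.float64(0.4963462165561604), np.float64(-0.05979540267062278), np.float64(-5.4292145159077165), np.float64(0.052573626270124636))
spline 0.49657852870564395 -0.056159277120137664 485.229471706133
```

Call:
carry_out(
  series="0.003 -0.03 -0.005 0;0.003 -0.06 -0.01 0;0.003 -0.06 -0.01 -2;0.003 -0.06 -0.01 -3;0.003 -0.035 -0.01 -5;0 0 0 0;0 0 0 0",
)

```text
time: 3.5
tool_pos: [0.5104, -0.302, 0.2003]
tcp_rot: [-3.113, -0.418, 0.0]
wrist_force: [0.1, -0.7, 0.6]
width: 1.004
grip_force: 0.0
```

```bash
python3 - <<'E'
from h import *
p,d,T,K,s=wrist(); print(s["tool_pos"],R.from_rotvec(s["tcp_rot"]).as_matrix()[:,1].round(3))
np.savez("w_st.npz",p=p,d=d,T=T,K=K)
a=rectify(p,T,K,.51,-.313,.012,.075,400); cv2.imwrite("pics/w_st.png",a)
E
```

```text
[ 0.51036982 -0.30201987  0.20031395] [ 0.264 -0.965 -0.001]
```

View pics/w_st.png

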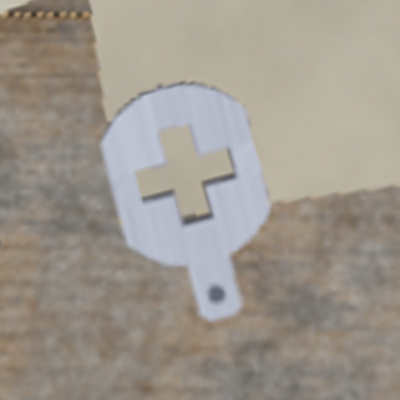

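The steel plate shows clearly: hole centre at (186,174), rivet at (216,294), so its tab points at about -166°.

```bash
python3 - <<'E'
from h import *
z=np.load("w_st.npz");p,T,K=z["p"],z["T"],z["K"]
cx,cy,h=.51,-.313,.075
v=rectify(p,T,K,cx,cy,.012,h,300).astype(int)
m=((v[...,0]-v[...,2]>0)).astype(np.uint8); m=cv2.morphologyEx(m,cv2.MORPH_OPEN,np.ones((3,3)))
n,l,st,_=cv2.connectedComponentsWithStats(m); m=(l==1+np.argmax(st[1:,4])).astype(np.uint8)
print(m.sum()*(2*h/299)**2*1e6, fit(m,cx,cy,h,.5196,-.3079,np.radians(-166)))
E
```

```text
3031.6774980145633 (np.float64(0.519592323377256), np.float64(-0.3074127973997081), np.float64(-164.9957475683136), np.float64(0.0016399519678502992))
```

Call:
carry_out(
  series="0.009 -0.0055 -0.04 -0.3;0 0 -0.05 0;0 0 -0.045 0;0 0 -0.03 0;0 0 -0.017 0;0 0 0 0;0 0 0 0;0 0 0 0",
  jaw=0.55,
  grip_force=40,
)

```text
time: 4.55
tool_pos: [0.5205, -0.3101, 0.0202]
tcp_rot: [3.113, 0.406, 0.004]
wrist_force: [-0.0, -0.2, 0.7]
width: 0.777
grip_force: 0.0
```

```bash
python3 - <<'E'
from h import *
p,d,T,K,s=wrist(); print(s["tool_pos"],s["width"],s["wrist_force"]); cv2.imwrite("pics/w_g1.png",p)
E
```

```text
[ 0.52052197 -0.3100975   0.02023727] 0.7772722807895014 [-0.04188841 -0.17360198  0.69013755]
```

View pics/w_g1.png

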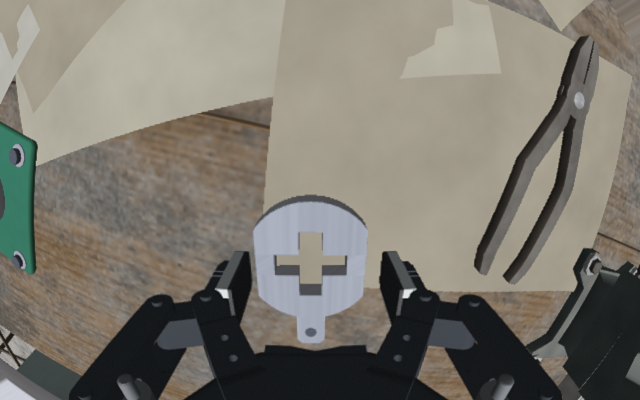

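The plate sits between the pads, with its centre near column 311 against a pad midpoint near 315. I'll centre it, lower slightly and close.

Call:
carry_out(
  series="-0.001 0.0025 -0.001 0;0 0 -0.0015 0;0 0 -0.001 0;0 0 0 0;0 0 0 0",
)

```text
time: 5.22
tool_pos: [0.5182, -0.3069, 0.0147]
tcp_rot: [-3.115, -0.406, 0.0]
wrist_force: [-0.1, -0.1, 0.3]
width: 0.774
grip_force: 0.0
```

Call:
carry_out(
  series="0 0 0 0;0 0 0 0;0 0 0 0;0 0 0 0;0 0 0 0;0 0 0 0",
  jaw=-1,
  grip_force=40,
)

```text
time: 5.98
tool_pos: [0.5185, -0.3071, 0.0152]
tcp_rot: [3.115, 0.406, 0.001]
wrist_force: [-0.0, -0.7, 3.9]
width: 0.639
grip_force: 43.0
```

Call:
carry_out(
  series="0 0 0.02 0;0 0 0.05 0;0 0 0.03 0;-0.0043 0.0502 0 -4.7;-0.0043 0.0502 0 -4.7;-0.0043 0.0502 0 -4.7;-0.0043 0.0502 0 -4.7;-0.0043 0.0502 0 -4.6;0 0 0 0;0 0 0 0;0 0 0 0",
)

```text
time: 7.35
tool_pos: [0.4968, -0.0568, 0.115]
tcp_rot: [3.132, -0.235, 0.0]
wrist_force: [0.2, 0.5, -1.0]
width: 0.638
grip_force: 43.1
```

```bash
python3 - <<'E'
from h import *
p,d,T,K,s=wrist(); Y=R.from_rotvec(s["tcp_rot"]).as_matrix()[:,1]; tp=s["tool_pos"]; print(tp,np.degrees(np.arctan2(Y[1],Y[0])),s["width"],s["wrist_force"],s["grip_force"])
np.savez("w_in.npz",p=p,d=d,T=T,K=K,tp=tp)
zt=tp[2]-.003
a=rectify(p,T,K,tp[0],tp[1],zt,.075,400); b=rectify(p,T,K,tp[0],tp[1],.0625,.075,400); cv2.imwrite("pics/w_in.png",np.hstack([a,b]))
# depth of plate top: median over ring
print("depth plate top guess", zt)
v=rectify(p,T,K,tp[0],tp[1],zt,.075,300).astype(int)
m=((v[...,0]-v[...,2]>0)&(v.min(-1)>90)).astype(np.uint8)
yy,xx=np.mgrid[:300,:300]; print(m.sum()*(.15/299)**2*1e6, fit(m,tp[0],tp[1],.075,tp[0],tp[1],np.radians(171.6)))
E
```

```text
[ 0.49678555 -0.05682015  0.11500146] -98.59834673876165 0.637707570516781 [ 0.24693895  0.47922256 -1.00788351] 43.11221458017826
depth plate top guess 0.11200145668865116
3231.004127470609 (np.float64(0.49801922509780333), np.float64(-0.05750374717254012), np.float64(171.51104204438076), np.float64(0.00896980053186217))
```

View pics/w_in.png

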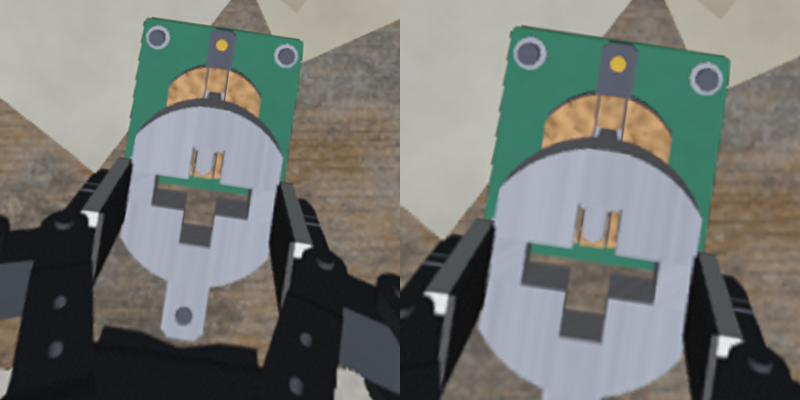

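The plate is held level over the hub (hole centre near (202,198) on the left, tab towards the robot) and the hub's rivet is visible above. I'll refine the plate-to-hub offset using depth.

```bash
cat >> h.py <<'E'
def cloud(d,T,K):
    v,u=np.mgrid[:d.shape[0],:d.shape[1]]; a=(u-K[0,2])/K[0,0]; b=(v-K[1,2])/K[0,0]; th=np.hypot(a,b); t=np.tan(np.minimum(th,1.4))/np.maximum(th,1e-9)
    P=np.stack([a*t*d,b*t*d,d],-1); return P@T[:3,:3].T+T[:3,3]
def inhand(p,d,T,K,tp,ang,sel,hang,tag):
    C=cloud(d,T,K); near=(np.hypot(C[...,0]-tp[0],C[...,1]-tp[1])<.024)&(abs(C[...,2]-tp[2])<.012)&(d>0)
    zt=np.median(C[near][:,2]); print("top z rel tcp",zt-tp[2],near.sum())
    v=rectify(p,T,K,tp[0],tp[1],zt,.075,300); m=sel(v).astype(np.uint8)
    n,l,st,_=cv2.connectedComponentsWithStats(m); m=(l==1+np.argmax(st[1:,4])).astype(np.uint8); cv2.imwrite(f"pics/m_{tag}.png",m*255)
    print("plate",np.round(fit(m,tp[0],tp[1],.075,tp[0],tp[1],np.radians(ang)),4))
    c=np.array([.497,-.056])+.047*np.array([np.cos(hang),np.sin(hang)])
    r=cv2.cvtColor(rectify(p,T,K,*c,.033,.01,200),cv2.COLOR_BGR2HSV); M=cv2.moments(cv2.inRange(r,(18,140,130),(35,255,255)),True)
    rv=c+.01-np.array([M["m01"],M["m10"]])/M["m00"]*.02/199
    print("rivet",rv.round(4),M["m00"],"hub",(rv-(c-[.497,-.056])).round(4))
E
python3 - <<'E'
from h import *
z=np.load("w_in.npz")
sel=lambda v:(v[...,0].astype(int)-v[...,2]>0)&(v.min(-1)>130)
inhand(z["p"],z["d"],z["T"],z["K"],z["tp"],171.5,sel,np.radians(-8.4),"a")
h=np.load("w_hub.npz")
sel2=lambda v:v[...,0]>300
for q in (h,):
    c=np.array([.497,-.056])+.047*np.array([np.cos(-.1466),np.sin(-.1466)])
    r=cv2.cvtColor(rectify(q["p"],q["T"],q["K"],*c,.033,.01,200),cv2.COLOR_BGR2HSV);M=cv2.moments(cv2.inRange(r,(18,140,130),(35,255,255)),True)
    print("rivet in hub view",c+.01-np.array([M["m01"],M["m10"]])/M["m00"]*.02/199,c)
E
```

```text
top z rel tcp -0.003454703941515383 4490
plate [ 4.976000e-01 -5.740000e-02  1.713217e+02  4.500000e-03]
rivet [ 0.5436 -0.0628] 3086.0 hub [ 0.4971 -0.056 ]
rivet in hub view [ 0.54356531 -0.06264367] [ 0.54349585 -0.06286555]
```

Call:
carry_out(
  series="-0.0005 0.0012 -0.01 0.1;0 0 -0.02 0;0 0 -0.004 0;0 0 -0.004 0;0 0 -0.004 0;0 0 -0.004 0;0 0 0 0;0 0 0 0",
)

```text
time: 8.4
tool_pos: [0.4964, -0.0546, 0.069]
tcp_rot: [3.133, -0.231, 0.001]
wrist_force: [-0.2, 0.1, -1.6]
width: 0.641
grip_force: 43.1
```

Call:
carry_out(
  series="0 0 -0.005 0;0 0 -0.005 0;0 0 -0.004 0;0 0 -0.002 0;0 0 0 0;0 0 0 0",
)

```text
time: 9.15
tool_pos: [0.4963, -0.0546, 0.0529]
tcp_rot: [-3.133, 0.231, -0.0]
wrist_force: [-1.0, -0.2, -1.1]
width: 0.641
grip_force: 43.1
```

Call:
carry_out(
  series="0 0 -0.002 0;0 0 -0.001 0;0 0 0 0;0 0 0 0",
)

```text
time: 9.65
tool_pos: [0.4962, -0.0546, 0.0498]
tcp_rot: [3.133, -0.231, 0.0]
wrist_force: [0.5, 0.9, -1.6]
width: 0.644
grip_force: 43.1
```

Call:
carry_out(
  series="0 0 0 0;0 0 0 0;0 0 0 0;0 0 0.02 0;0 0 0.05 0;0 0 0.06 0;0 0 0.06 0;0 0 0 0;0 0 0 0",
  jaw=0.6,
)

```text
time: 10.78
tool_pos: [0.496, -0.0546, 0.2398]
tcp_rot: [3.133, -0.231, 0.001]
wrist_force: [-0.0, 0.6, -1.3]
width: 0.8
grip_force: 0.0
```

```bash
python3 - <<'E'
from h import *
p,d,T,K,s=wrist(); tp=s["tool_pos"]; print(tp,s["wrist_force"],s["width"])
np.savez("w_s2.npz",p=p,d=d,T=T,K=K)
C=cloud(d,T,K); a=rectify(p,T,K,.497,-.056,.046,.075,400); cv2.imwrite("pics/w_s2.png",a)
# ring heights
r=np.hypot(C[...,0]-.497,C[...,1]+.056); n=(r>.021)&(r<.026)&(d>0)
A=np.c_[C[n][:,:2]-[.497,-.056],np.ones(n.sum())]; print("plane",np.linalg.lstsq(A,C[n][:,2],rcond=None)[0],np.percentile(C[n][:,2],[5,50,95]))
v=rectify(p,T,K,.497,-.056,.046,.075,300).astype(int)
E
```

```text
[ 0.49601575 -0.05459849  0.23979657] [-0.02494456  0.58959697 -1.32782627] 0.799661081411604
plane [ 7.05470057 -1.21993782  0.17608745] [0.0454529  0.31687184 0.32606178]
```

View pics/w_s2.png

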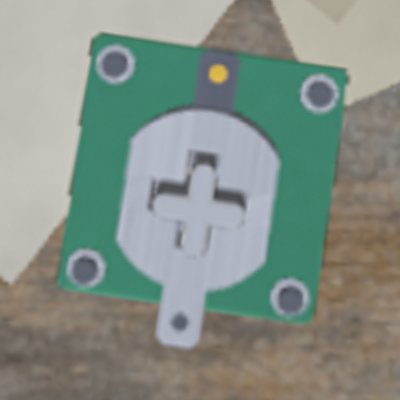

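The steel plate sits flat on the hub with its tab opposite (rivet at (180,322)) and the splines through its hole; depth gives a top at about 46 mm. Next is the cork plate.

Call:
carry_out(
  series="0.0025 0.016 -0.0025 10.7;0.0025 0.016 -0.0025 10.7;0.0025 0.016 -0.0025 10.7;0.0025 0.016 -0.0025 10.7;0.0025 0.016 -0.0025 10.7;0.0025 0.016 -0.0025 10.7;0.0025 0.016 -0.0025 10.7;0.0025 0.016 -0.0025 10.7;0.0025 0.016 -0.0025 10.7;0.0025 0.016 -0.0025 10.7;0.0025 0.016 -0.0025 10.7;0.0025 0.016 -0.0025 10.7;0.0025 0.016 -0.0025 10.7;0.0025 0.016 -0.0025 10.7;0.0025 0.016 -0.0025 10.7;0 0 0 0;0 0 0 0",
  jaw=0.55,
)

```text
time: 12.95
tool_pos: [0.5327, 0.1847, 0.2007]
tcp_rot: [-0.762, -3.045, 0.003]
wrist_force: [-0.3, -0.4, -0.3]
width: 0.772
grip_force: 0.0
```

```bash
python3 - <<'E'
from h import *
p,d,T,K,s=wrist(); Y=R.from_rotvec(s["tcp_rot"]).as_matrix()[:,1]; print(s["tool_pos"],np.degrees(np.arctan2(Y[1],Y[0])))
np.savez("w_ck.npz",p=p,d=d,T=T,K=K)
cx,cy,h=.54,.175,.075
v=rectify(p,T,K,cx,cy,.012,h,300); hs=cv2.cvtColor(v,cv2.COLOR_BGR2HSV)
m=((hs[...,1]>120)&(hs[...,2]>90)|(hs[...,2]<110)).astype(np.uint8); m=cv2.morphologyEx(m,cv2.MORPH_OPEN,np.ones((3,3)))
n,l,st,_=cv2.connectedComponentsWithStats(m); m=(l==l[tuple(np.argwhere((m>0)&(np.hypot(*(np.mgrid[:300,:300]-np.array([164,134])[:,None,None]))<55)&(np.hypot(*(np.mgrid[:300,:300]-np.array([164,134])[:,None,None]))>45))[0])]).astype(np.uint8)
cv2.imwrite("pics/w_ck.png",np.hstack([cv2.resize(v,(400,400)),cv2.resize(cv2.cvtColor(m*255,cv2.COLOR_GRAY2BGR),(400,400))]))
print(m.sum()*(2*h/299)**2*1e6, fit(m,cx,cy,h,.533,.183,np.radians(-28)))
E
```

```text
[0.53273462 0.18473836 0.20073706] 61.89279153696176Traceback (most recent call last):
  File "<stdin>", line 7, in <module>
IndexError: index 0 is out of bounds for axis 0 with size 0
```

```bash
python3 - <<'E'
from h import *
z=np.load("w_ck.npz");v=rectify(z["p"],z["T"],z["K"],.54,.175,.012,.075,400)
cv2.imwrite("pics/w_ck.png",np.hstack([v,cv2.resize(z["p"],(400,250)).copy() if 0 else cv2.copyMakeBorder(cv2.resize(z["p"],(400,250)),0,150,0,0,0)]))
E
```

```text
(no output)
```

View pics/w_ck.png

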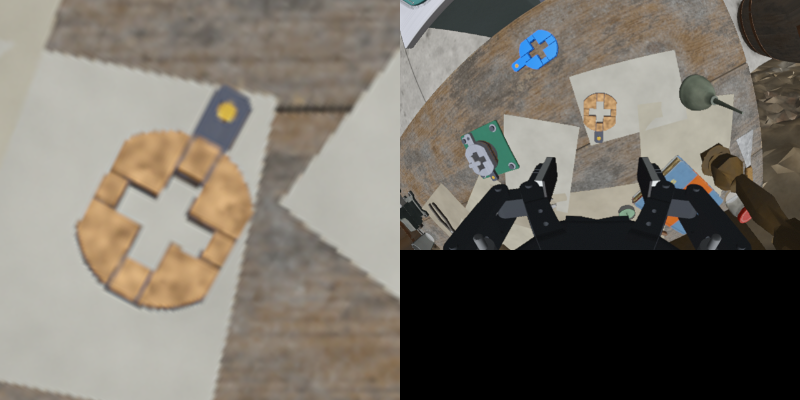

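The wrist view shows the cork plate with its hole near (165,215) and its rivet near (227,111), so the tab points at about -30°.

```bash
python3 - <<'E'
from h import *
z=np.load("w_ck.npz");h=.075;v=rectify(z["p"],z["T"],z["K"],.54,.175,.012,h,300).astype(int)
k=v[...,2]-v[...,0]
cork=(k>55); tab=(v[...,0]-v[...,2]>2)&(v.max(-1)<130)
m=(cork|tab).astype(np.uint8); m=cv2.morphologyEx(cv2.morphologyEx(m,cv2.MORPH_OPEN,np.ones((3,3))),cv2.MORPH_CLOSE,np.ones((5,5)))
n,l,st,_=cv2.connectedComponentsWithStats(m); m=(l==1+np.argmax(st[1:,4])).astype(np.uint8)
print(m.sum()*(2*h/299)**2*1e6, np.round(fit(m,.54,.175,h,.534,.187,np.radians(-30)),4))
E
```

```text
2573.6289303251638 [ 5.32700e-01  1.88200e-01 -3.03451e+01  5.20000e-03]
```

Call:
carry_out(
  series="0.0003 0.003 -0.045 -2.2;0 0 -0.05 0;0 0 -0.045 0;0 0 -0.03 0;0 0 -0.01 0;0 0 0 0;0 0 0 0;0 0 0 0",
)

```text
time: 14.0
tool_pos: [0.5354, 0.1888, 0.024]
tcp_rot: [0.817, 3.031, 0.003]
wrist_force: [-0.6, -0.3, -0.5]
width: 0.772
grip_force: 0.0
```

```bash
python3 - <<'E'
from h import *
p,d,T,K,s=wrist(); tp=s["tool_pos"];Y=R.from_rotvec(s["tcp_rot"]).as_matrix()[:,1]; print(tp,s["width"],np.degrees(np.arctan2(Y[1],Y[0])))
v=rectify(p,T,K,*tp[:2],.012,.075,300).astype(int); h=.075
m=((v[...,2]-v[...,0]>55)).astype(np.uint8); m=cv2.morphologyEx(cv2.morphologyEx(m,cv2.MORPH_OPEN,np.ones((3,3))),cv2.MORPH_CLOSE,np.ones((5,5)))
n,l,st,_=cv2.connectedComponentsWithStats(m); m=(l==1+np.argmax(st[1:,4])).astype(np.uint8)
print(m.sum()*(2*h/299)**2*1e6, np.round(fit(m,*tp[:2],h,.533,.1878,np.radians(-30),tab=False),4))
cv2.imwrite("pics/w_g2.png",v.astype(np.uint8))
E
```

```text
[0.53536659 0.1887607  0.02401886] 0.7717228155634703 59.843272399851095
2321.702218095994 [ 5.32900e-01  1.88300e-01 -3.02632e+01  3.20000e-03]
```

Call:
carry_out(
  series="-0.0022 -0.0004 -0.004 -0.3;0 0 -0.003 0;0 0 0 0;0 0 0 0",
)

```text
time: 14.55
tool_pos: [0.5317, 0.188, 0.0151]
tcp_rot: [-0.825, -3.031, 0.0]
wrist_force: [-0.6, 0.1, 0.1]
width: 0.775
grip_force: 0.0
```

Call:
carry_out(
  series="0 0 0 0;0 0 0 0;0 0 0 0;0 0 0 0;0 0 0 0;0 0 0 0",
  jaw=-1,
  grip_force=40,
)

```text
time: 15.3
tool_pos: [0.5323, 0.1881, 0.0157]
tcp_rot: [0.825, 3.03, 0.001]
wrist_force: [1.2, 0.6, 4.4]
width: 0.636
grip_force: 43.0
```

Call:
carry_out(
  series="0 0 0.02 0;0 0 0.05 0;0 0 0.04 0;-0.0071 -0.0488 0 4.4;-0.0071 -0.0488 0 4.4;-0.0071 -0.0488 0 4.4;-0.0071 -0.0488 0 4.4;-0.0071 -0.0488 0 4.4;0 0 0 0;0 0 0 0;0 0 0 0",
)

```text
time: 16.68
tool_pos: [0.496, -0.0549, 0.1248]
tcp_rot: [-0.23, -3.132, -0.001]
wrist_force: [-0.9, 0.0, -2.0]
width: 0.636
grip_force: 43.1
```

```bash
python3 - <<'E'
from h import *
p,d,T,K,s=wrist(); tp=s["tool_pos"];Y=R.from_rotvec(s["tcp_rot"]).as_matrix()[:,1]; print(tp,s["width"],s["wrist_force"],np.degrees(np.arctan2(Y[1],Y[0])))
np.savez("w_in2.npz",p=p,d=d,T=T,K=K,tp=tp)
C=cloud(d,T,K); near=(np.hypot(C[...,0]-tp[0],C[...,1]-tp[1])<.026)&(abs(C[...,2]-tp[2])<.012)&(d>0); zt=np.median(C[near][:,2]); print("top rel",zt-tp[2],near.sum())
vv=rectify(p,T,K,*tp[:2],zt,.075,300); v=vv.astype(int); h=.075
# height map gate: keep only pixels whose reading lies on the plate's top
Z=rectify(C[...,2].astype(np.float32),T,K,*tp[:2],zt,.075,300)
m=((v[...,2]-v[...,0]>55)&(abs(Z-zt)<.006)).astype(np.uint8); m=cv2.morphologyEx(cv2.morphologyEx(m,cv2.MORPH_OPEN,np.ones((3,3))),cv2.MORPH_CLOSE,np.ones((5,5)))
n,l,st,_=cv2.connectedComponentsWithStats(m); m=(l==1+np.argmax(st[1:,4])).astype(np.uint8)
print(m.sum()*(2*h/299)**2*1e6, np.round(fit(m,*tp[:2],h,*tp[:2],np.radians(-8.4),tab=False),4))
# steel plate's rivet on the hub, underneath
w=rectify(p,T,K,.497,-.056,.046,.075,400); cv2.imwrite("pics/w_in2.png",np.hstack([cv2.resize(vv,(400,400)),w]))
E
```

```text
[ 0.49596827 -0.05491867  0.12475655] 0.6362615508774551 [-0.92392411  0.02576152 -1.99185456] 81.61160756218473
top rel -0.004236157436803209 5344
2320.192167872842 [ 4.9620e-01 -5.5400e-02 -8.1446e+00  3.6000e-03]
```

View pics/w_in2.png

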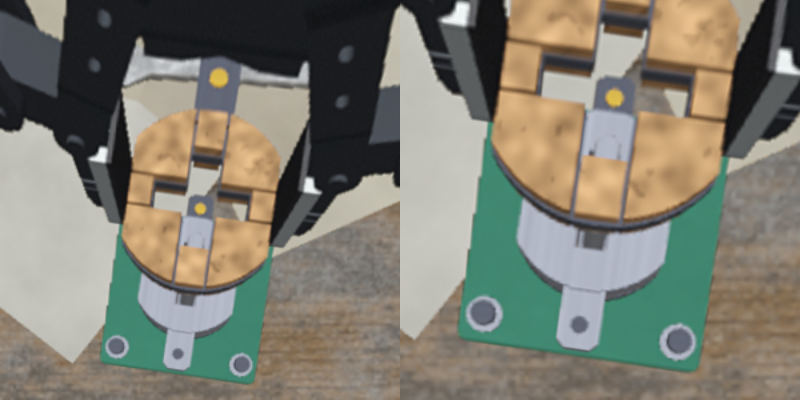

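The cork plate is level above the hub, tab away from the robot (same side as the first plate's), and the spline tip shows through its hole. The offset is below 1 mm, so I'll descend.

Call:
carry_out(
  series="0 -0.0004 -0.02 0;0 0 -0.02 0;0 0 -0.004 0;0 0 -0.004 0;0 0 -0.004 0;0 0 -0.003 0;0 0 0 0;0 0 0 0",
)

```text
time: 17.73
tool_pos: [0.4964, -0.0565, 0.0705]
tcp_rot: [0.232, 3.133, -0.0]
wrist_force: [-0.6, -0.1, -1.6]
width: 0.638
grip_force: 43.1
```

Call:
carry_out(
  series="0 0 -0.003 0;0 0 -0.003 0;0 0 -0.001 0;0 0 0 0;0 0 0 0",
)

```text
time: 18.35
tool_pos: [0.4963, -0.0564, 0.0633]
tcp_rot: [0.231, 3.133, -0.0]
wrist_force: [0.9, -0.1, -1.6]
width: 0.641
grip_force: 43.1
```

Call:
carry_out(
  series="0 0 -0.001 0;0 0 0 0;0 0 0 0",
)

```text
time: 18.73
tool_pos: [0.4963, -0.0564, 0.0623]
tcp_rot: [0.231, 3.133, -0.0]
wrist_force: [-0.6, -0.8, -1.2]
width: 0.637
grip_force: 43.1
```

Call:
carry_out(
  series="0 0 0 0;0 0 0 0;0 0 0 0;0 0 0.02 0;0 0 0.05 0;0 0 0.06 0;0 0 0.06 0;0 0 0 0;0 0 0 0",
  jaw=0.6,
)

```text
time: 19.85
tool_pos: [0.4961, -0.0564, 0.2523]
tcp_rot: [0.231, 3.133, -0.0]
wrist_force: [-0.2, -0.3, -0.4]
width: 0.798
grip_force: 0.0
```

```bash
python3 - <<'E'
from h import *
p,d,T,K,s=wrist(); print(s["tool_pos"],s["wrist_force"],s["width"])
C=cloud(d,T,K); r=np.hypot(C[...,0]-.497,C[...,1]+.056); n=(r>.021)&(r<.026)&(d>0)&(C[...,2]<.1)
A=np.c_[C[n][:,:2]-[.497,-.056],np.ones(n.sum())]; print("plane",np.linalg.lstsq(A,C[n][:,2],rcond=None)[0].round(4),np.percentile(C[n][:,2],[5,50,95]),n.sum())
a=rectify(p,T,K,.497,-.056,.058,.075,400)
q,_=eyes.read_camera("side"); b=cv2.resize(q[180:240,270:330],(400,400),interpolation=cv2.INTER_CUBIC); cv2.imwrite("pics/fin.png",np.hstack([a,b]))
E
```

```text
[ 0.496141   -0.05641766  0.25228287] [-0.16654946 -0.26171019 -0.35015513] 0.7983315906811784
plane [0.0001 0.0054 0.0574] [0.05496718 0.05759801 0.05887679] 619
```

View pics/fin.png

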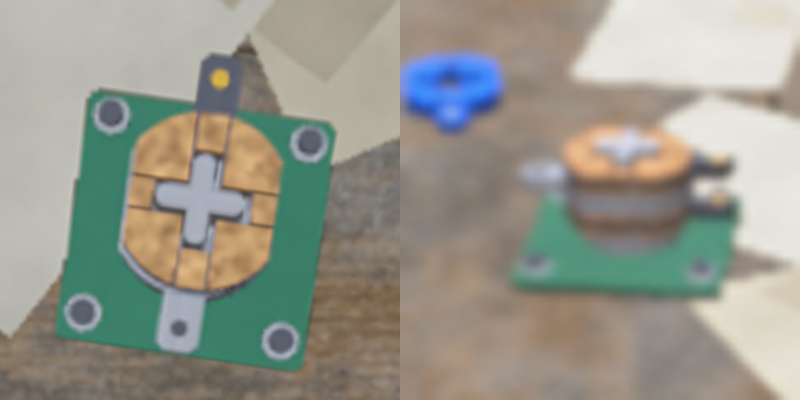

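Both plates are home: the top is level at about 57.5 mm, the cork tab (220,78) is on the first plate's side, and the steel tab (180,328) is opposite. I'm handing it in.

```bash
python3 -c "
from h import *
print(bot.finish_job())"
```

```text
the job is handed in; nothing more can be done
None
```

The clutch pack is rebuilt and handed in at about 20 s of the allowed 59 s: the steel plate is down on the first plate with its tab opposite, and the cork-faced plate is down on top with its tab on the first plate's side, its top face measuring about 57.5 mm up against 58 mm expected; the spanner, pliers and oil can were not touched.

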